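Move the scraper from the tool rack to the pipe cup

ROBOT

A 7-joint arm with a two-finger parallel gripper is mounted at the origin on the work surface. World frame = base frame: x ahead of the robot, y to its left, z up, the work surface at z = 0. Lengths are in m, angles in rad, forces in N, time in s.
With the tool pointing down it reaches from about 0.4 to 0.875 m from the base axis. Payload 19.3 kg.
Tool frame: the origin (TCP) lies midway between the tips of the shut fingers; the grasp point (between the pads) lies 19 mm behind it (manip.grip_depth is the distance from the TCP to the grasp point, in m); z points along the fingers, y is the direction in which the jaws open and shut (so a half turn about z gives the same grasp; the last joint's range is limited). The gripper opens to 85 mm and grips with 20 to 120 N. Pads are 22 mm wide; open, the fingers measure 114 mm over their backs; the gripper's body (76 mm by 85 mm) begins 54 mm behind the grasp point. The pads swing forward as they close: fully open they stand 13 mm farther back than shut.
Start: joints at [-1.407, 0.521, -0.036, 1.599, 0.021, 1.021, -0.113], TCP at [0.145, 0.608, 0.231] pointing down, gripper open.
Joint ranges: [-2.91, 2.91], [-0.3, 2.13], [-1.5, 1.42], [0.17, 2.43], [-1.26, 4.41], [0.16, 1.93], [-2.52, 2.52]. Speed limits (rad/s): [1.89, 1.89, 2.39, 2.39, 3.01, 3.01, 3.01].

INTERFACE

Orientations are given as a unit quaternion [x, y, z, w].
In Python, from plant import readout, optics, order, manip gives the robot as it stands. The module is installed in compiled form; this text tells all that it offers.
- The arm moves only by the tool arm_command, never from a script. Its argument "steps" is a list of rows, each a list of 3 entries, a list of its own where there are three numbers: the shift along the tool's x, y, z each as a share of 0.75 m, from -1 to 1, then the turn about the tool's z as a share of 90 degrees, from -1 to 1, then the closure, from 0 (fully open) to 1 (shut). In form: [[[dx, dy, dz], yaw, fingers], ...]. A call has 1 to 10 rows; each row is the pose to reach, as a shift and turn from the pose commanded when the call began, along the tool's axes at that moment; what a row does not reach only later rows make up. A row lasts 1/10 s, in which the tool goes at most 50 mm and 8.59 degrees, less where a joint would pass 70% of its speed; a pose out of reach is approached as far as the arm can. A call with a number of a shift or a turn outside -1 to 1 is refused whole. A call with a gripper value outside its range is refused whole. The fingers move at their own pace and stop on an object; "force" is the grip in N (left out, the last holds). Time passes only in rows, so rows that repeat a pose let the fingers close. It gives the time, the measured TCP pose, the force and the opening at its end, in the units of the state.
- readout.observe(): the state, without advancing time (a new reading comes with each control period).
- optics.get_image(name): name is "scene" or "side" or "wrist"; returns the picture (384x512x3 uint8, red, green, blue); there is no depth.
- optics.calibration(name): a dict with "fx", "fy", "cx", "cy" (pixels), "eye" and "attitude" of the camera in the world. Camera axes: x right, y up, looking along -z (the intrinsics and any distortion apply to the point x, -y, -z); pixel columns grow to the right and rows downward; lengths in m; the calibration is good to about 2 mm. A picture is of the moment at which its call begins: read the wrist's pose just before it. calibration takes no time and is no camera call; for the wrist camera it gives the pose at the moment of the call.
- order.sign_off(): hands the job in, once; it reports no verdict.
The state is a dict: "t": time; "q": joint angles; "dq": joint speeds; "joint_torque": joint torques, N m; "eef_pos": TCP position; "tcp_rot": TCP orientation; "force": force on the tool from outside, world axes, zero at the start; "ft_torque": the same for the moment, N m; "grip_width": finger opening in m.
Only numpy, scipy, OpenCV 4.12 (cv2) and the standard library are available. Lean on these libraries where they do the work, as an engineer would, in place of code of your own. Each camera call takes 0.05 s, during which the arm holds its last target. There are 200 camera calls.

TASK

Pull the mushroom-handled scraper (the wooden handle that ends in a wide round knob) up out of the three-tube tool rack and put it, blade down, into the empty pipe cup. Lower it to the bottom rather than dropping it, let go, and leave the two other tools standing in the rack.

Things in the scene. Friction and masses are not known exactly. Their poses are not given: they have to be found in the camera images.
- scraper: Hand scraper, 182 mm long, 0.13 kg, blade down in one of the rack's three tubes (which one varies), leaning up to 6 degrees. Origin at the blade's lower end, z along the tool to the handle. Steel blade 11 mm diameter, 0 to 100 mm along z; wooden neck 18 mm diameter at 106 to 142 mm; wide drum-shaped wooden knob 34 mm diameter at 150 to 182 mm, the top: grip it by this knob.
- long_file: Bystander in another tube of the rack: same blade, straight 24 mm wooden handle, no knob, 195 mm long. Origin at its lower end, z up along it. Leave alone. The rack is fixed: three steel pipe stubs in a straight row, 80 mm apart, running roughly away from the robot, on a 70 x 245 mm plate; bore 17 mm, tube floor 6 mm and rim 71 mm above the bench.
- short_file: Bystander in the third tube of the rack: same blade, straight 24 mm wooden handle, no knob, 160 mm long. Origin at its lower end, z up along it. Leave alone.
- cup: The empty pipe cup: an upright steel pipe stub fixed on an 85 mm square foot plate, 54 mm outside, 44 mm bore, rim 86 mm and inner floor 6 mm above the bench. Origin on its axis at bench level, z up. It stands beside the rack, to its left or right. (The wide, low, loose tin farther away is not it.)
Not all that is in view belongs to the job. Leave any red look-alike of the scraper alone.

How it is judged:
On the way:
1. the scraper is drawn up clear of its tube, blade down (height (world z) of scraper above 0.075 m and angle between scraper's own z axis and vertical below 0.6 rad), for 0.1 s.
At the end, for the whole second after the job is handed in: The scraper stands blade down in the pipe cup, its lower end within 22 mm of the cup's axis and under 20 mm above the bench, leaning at most 34 degrees, released and at rest. Both files still stand in their tubes (lower ends moved under 30 mm, leaning under 14 degrees) (horizontal distance between scraper and cup below 0.022 m and height (world z) of scraper below 0.02 m and angle between scraper's own z axis and vertical below 0.6 rad and linear speed of scraper below 0.03 m/s and contact force between the fingers and scraper below 0.1 N and distance of each of long_file, short_file from where it was at the start of the episode below 0.03 m and angle between each of long_file, short_file's own z axis and vertical below 0.25 rad); the robot touches nothing.
It fails at once if one of the two files is pulled out (moved more than 50 mm) (distance of any of long_file, short_file from where it was at the start of the episode above 0.05 m).
It fails at once if the scraper is dropped into the cup (falls there faster than 0.8 m/s while not held: a drop of more than about 30 mm) (horizontal distance between scraper and cup below 0.03 m and contact force between the fingers and scraper below 0.1 N and linear speed of scraper above 0.8 m/s).
It also fails if it takes over 42 s, if anything falls off the work surface, if the arm or the gripper's body presses on something with over 40 N, if the wrist force passes 120 N, or if a joint passes its speed limit or range.

## Working session

There is one attempt and no reset: what is moved stays moved. The work goes in short steps, Python scripts to look and compute and a tool call to move; the robot and the scene stay as the last step left them, time stands still between calls to the robot, and variables do not carry over. Pictures are saved under pics/ and viewed, about 8 in all and at most 12, crops included, and the job is handed in when it is done.

Besides the shell and the picture viewer there is one more tool, called after "Call:" by a JSON object that holds its "op" and its "data". arm_command: Moves the arm, as the interface text tells. Shift numbers are shares of 0.75 m and turn numbers shares of 90 degrees, none past 1 either way. Its arguments: {"type":"object","properties":{"steps":{"type":"array"},"force":{"type":"number"}},"required":["steps"]}

```bash
mkdir -p pics
python3 - <<'E'
from plant import readout, optics, order, manip
import cv2,numpy as np
s=readout.observe();print(s['t'],s['eef_pos'],s['tcp_rot'],s['grip_width'])
for n in("scene","side"):
    c=optics.calibration(n);print(n,c)
    im=optics.get_image(n);cv2.imwrite(f'pics/{n}0.png',im[:,:,::-1])
print(optics.calibration('wrist'))
E
```

```text
0.0 [0.14472297 0.60766828 0.23073135] [ 1.16622957e-01  9.93176096e-01 -5.72765393e-04 -3.39499981e-05] 0.08542052668168308
scene {'fx': 479.5574882850557, 'fy': 479.5574882850557, 'cx': 252.3328160606288, 'cy': 183.70518054345712, 'eye': array([1.26341222, 0.24550073, 0.62610194]), 'attitude': array([0.24753584, 0.37106394, 0.73047292, 0.51715267])}
side {'fx': 423.4956174335922, 'fy': 423.4956174335922, 'cx': 259.9289255161432, 'cy': 191.45404133966835, 'eye': array([0.46291549, 0.54849499, 0.56699566]), 'attitude': array([-0.04163344,  0.39760791,  0.91372256, -0.07270273])}
{'fx': 273.68336307884385, 'fy': 273.68336307884385, 'cx': 254.21064726148592, 'cy': 193.32124000287428, 'eye': array([0.06721111, 0.62622938, 0.37322986]), 'attitude': array([-0.12201364, -0.09616705,  0.61206776,  0.77539514])}
```

View pics/scene0.png

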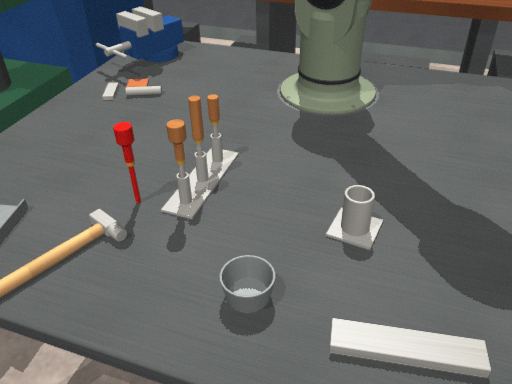

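View pics/side0.png

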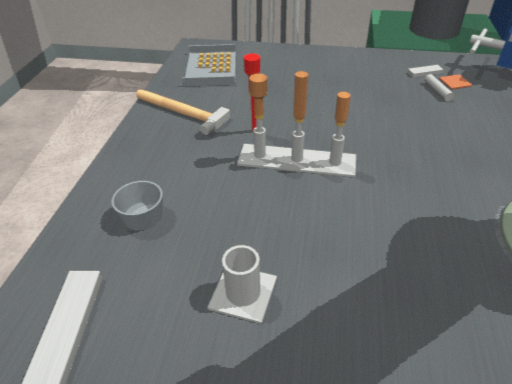

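The scene view shows four upright tools:
- Orange tool with a wide knob: (177,130), side (258,85).
- Straight long file: (196,118), side (300,95).
- Straight short file: (213,108), side (343,108).
- Red look-alike, outside the rack: (124,135), side (253,65).

The orange one with the wide knob, in the rack's end tube, fits the description. The pipe cup is at (357,212), side (242,275). I'll confirm with an enlarged crop and segment.

```bash
cat > h.py <<'E'
import numpy as np,cv2
from scipy.spatial.transform import Rotation as R
from plant import optics
def ray(c,u,v):
    d=np.array([(u-c['cx'])/c['fx'],-(v-c['cy'])/c['fy'],-1.])
    return np.array(c['eye']),R.from_quat(c['attitude']).apply(d/np.linalg.norm(d))
def tri(obs):   # [(calib,u,v)...] -> point, rms ray miss
    A=np.zeros((3,3));b=np.zeros(3);L=[]
    for c,u,v in obs:
        o,d=ray(c,u,v);P=np.eye(3)-np.outer(d,d);A+=P;b+=P@o;L.append((P,o))
    x=np.linalg.solve(A,b);return x,[np.linalg.norm(P@(x-o)) for P,o in L]
def plane(c,u,v,z):
    o,d=ray(c,u,v);return o+d*(z-o[2])/d[2]
def proj(c,p):
    q=R.from_quat(c['attitude']).inv().apply(np.asarray(p)-c['eye'])
    return c['cx']-c['fx']*q[0]/q[2],c['cy']+c['fy']*q[1]/q[2]
E
python3 - <<'E'
import cv2,numpy as np
a=cv2.imread('pics/scene0.png');b=cv2.imread('pics/side0.png')
k=lambda im,x,y,w,h:cv2.resize(im[y:y+h,x:x+w],None,fx=4,fy=4,interpolation=cv2.INTER_CUBIC)
cv2.imwrite('pics/c1.png',np.hstack([k(a,110,85,90,130),k(b,232,50,70,130)]))
cv2.imwrite('pics/c2.png',np.hstack([k(a,320,175,70,75),k(b,205,238,80,75)]))
for n,im,x0,x1,y0,y1 in(('scene',a,160,230,85,170),('side',b,240,360,60,135)):
    h=cv2.cvtColor(im,cv2.COLOR_BGR2HSV);m=cv2.inRange(h,(5,140,60),(16,255,255))
    M=np.zeros_like(m);M[y0:y1,x0:x1]=m[y0:y1,x0:x1]
    N,l,st,ce=cv2.connectedComponentsWithStats(M)
    for i in range(1,N):
        if st[i,4]>20:
            print(n,st[i],ce[i].round(1))
            for r in range(st[i,1],st[i,1]+st[i,3]):
                xs=np.where(l[r]==i)[0]; 
                if st[i,2]>13: print(r,xs.min(),xs.max(),end='; ')
            print()
E
```

```text
scene [207  95  12  27 257] [213.  107.5]

scene [189  96  14  45 452] [195.6 117.1]
96 191 198; 97 189 199; 98 189 199; 99 189 199; 100 189 199; 101 189 199; 102 189 199; 103 189 199; 104 189 199; 105 190 199; 106 190 199; 107 190 200; 108 190 200; 109 190 199; 110 190 200; 111 190 200; 112 190 200; 113 190 200; 114 190 200; 115 191 200; 116 191 200; 117 191 200; 118 191 200; 119 191 200; 120 191 200; 121 191 201; 122 191 201; 123 192 201; 124 192 201; 125 192 201; 126 192 201; 127 192 201; 128 192 201; 129 192 202; 130 192 201; 131 193 202; 132 193 202; 133 193 202; 134 193 202; 135 193 202; 136 193 202; 137 193 202; 138 194 201; 139 195 200; 140 197 198; 
scene [167 120  19  41 514] [176.7 136.6]
120 171 181; 121 169 183; 122 168 183; 123 167 183; 124 167 183; 125 167 183; 126 167 183; 127 167 184; 128 167 184; 129 167 184; 130 168 184; 131 168 184; 132 168 184; 133 168 184; 134 168 184; 135 168 184; 136 168 185; 137 169 185; 138 169 184; 139 169 184; 140 170 183; 141 171 182; 142 173 181; 143 174 181; 144 174 181; 145 174 182; 146 174 182; 147 174 182; 148 175 182; 149 175 182; 1
[... 222 characters left out ...]
 249 265; 77 249 265; 78 249 265; 79 249 265; 80 249 264; 81 249 265; 82 250 263; 83 250 263; 84 254 264; 85 251 263; 86 252 264; 87 250 265; 88 250 264; 89 251 265; 90 250 264; 91 252 264; 92 253 264; 93 253 263; 94 252 264; 95 252 262; 96 251 262; 97 254 260; 98 254 261; 99 254 261; 100 254 261; 101 254 260; 102 254 259; 103 254 261; 104 254 260; 105 254 261; 106 254 261; 107 254 261; 108 254 261; 109 254 260; 110 254 261; 111 254 261; 112 254 261; 113 255 261; 114 255 261; 115 254 259; 116 254 255; 117 255 255; 118 255 256; 
side [296  72  11  34 168] [301.2  84.6]

side [337  92  13  31 172] [343.1 104.7]

side [295 101  10   8  24] [298.6 104.8]

side [296 112   8   7  22] [299.9 115.1]
```

View pics/c1.png

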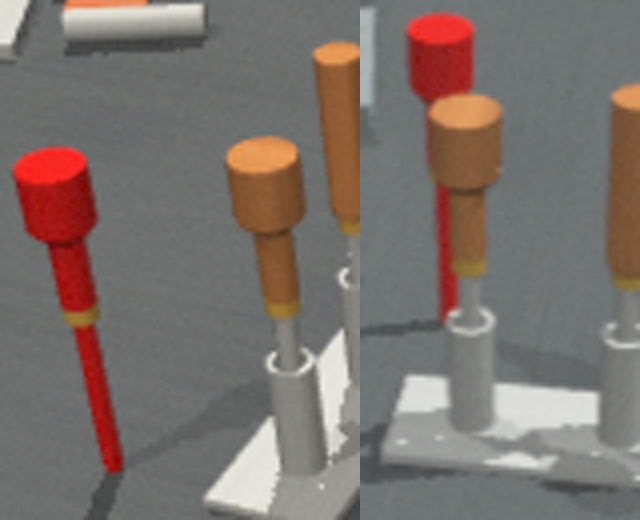

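View pics/c2.png

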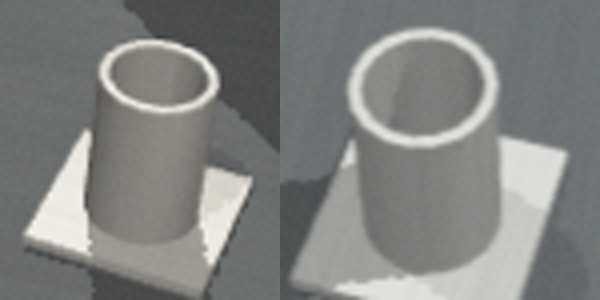

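The crop confirms it: orange wide knob on a blade standing in the rack's end tube. The red one stands outside the rack. Next I triangulate the knob, ferrule, tube rim and cup rim.

Run:
```python
from h import *
from plant import readout
A=optics.calibration('scene');B=optics.calibration('side');np.set_printoptions(precision=4,suppress=True)
f=lambda t,o:(o[0]+t[0]/4-.375,o[1]+t[1]/4-.375)
S=(110,85);D=(232-90,50);S2=(320,175);D2=(205-70,238)
P={}
for n,p,q in(('knob',f((265,189),S),f((465,143),D)),('ferrule',f((283,310),S),f((469,268),D)),('tuberim',f((291,362),S),f((471,321),D)),('cuprim',f((158.5,75.5),S2),f((423,87.5),D2)),
 ('longfile top',f((340,53),S),f((631,97),D))):
    P[n],e=tri([(A,*p),(B,*q)]);print(n,p,q,P[n],np.array(e)*1e3)
# short file and long file top ends via bbox
for n,p,q in(('short',(213,98),(343.5,95)),('long',(194,99.5),(301,75))):print(n,*tri([(A,*p),(B,*q)]))
# base tubes direction
ax=P['knob']-P['tuberim'];print('lean deg',np.degrees(np.arccos(ax[2]/np.linalg.norm(ax))),ax/ax[2])
s=readout.observe();r=R.from_quat(s['tcp_rot']).as_matrix();print(r)
```

```text
knob (175.875, 131.875) (257.875, 85.375) [ 0.5936 -0.1607  0.1703] [0.1334 0.1334]
ferrule (180.375, 162.125) (258.875, 116.625) [ 0.593  -0.1602  0.1018] [0.0305 0.0305]
tuberim (182.375, 175.125) (259.375, 129.875) [ 0.5925 -0.1599  0.0703] [0.0675 0.0675]
cuprim (359.25, 193.5) (240.375, 259.5) [0.5615 0.1828 0.0856] [0.4899 0.4899]
longfile top (194.625, 97.875) (299.375, 73.875) [ 0.516  -0.1556  0.2025] [0.5622 0.5622]
short [ 0.4336 -0.1568  0.1637] [np.float64(0.0009433440458497645), np.float64(0.0009433440458497439)]
long [ 0.5134 -0.159   0.1979] [np.float64(0.00014406619743738937), np.float64(0.00014406619743737397)]
lean deg 0.7592331456335686 [ 0.0111 -0.0072  1.    ]
[[-0.9728  0.2317 -0.0002]
 [ 0.2317  0.9728 -0.001 ]
 [-0.     -0.001  -1.    ]]
```

Call:
{"op": "arm_command", "data": {"steps": [[[-0.1,-0.06,-0.05],-0.08,0],[[-0.491,-0.305,-0.093],-0.149,0],[[-0.491,-0.305,-0.093],-0.149,0],[[-0.491,-0.305,-0.093],-0.149,0],[[-0.491,-0.305,-0.093],-0.149,0],[[-0.491,-0.305,-0.093],-0.149,0],[[-0.491,-0.305,-0.093],-0.149,0],[[-0.491,-0.305,-0.093],-0.149,0],[[-0.491,-0.305,-0.093],-0.149,0],[[-0.491,-0.305,-0.093],-0.149,0]], "force": 40}}

```text
t: 1.1
eef_pos: [0.4538, 0.2954, 0.3015]
tcp_rot: [0.004, 1.0, -0.001, 0.001]
force: [0.2, 0.8, 0.2]
grip_width: 0.0852
```

```bash
cat >> h.py <<'E'
def shares(p,s):   # world target TCP -> shares in current tool axes, and yaw for tool y along world y
    r=R.from_quat(s['tcp_rot']).as_matrix()
    return r.T@(np.asarray(p)-s['eef_pos'])/.75, -np.degrees(np.arctan2(r[0,1],-r[0,0]))/90
E
python3 - <<'E'
from h import *
from plant import readout
np.set_printoptions(precision=4,suppress=True)
A=optics.calibration('scene');B=optics.calibration('side')
print('red base',plane(A,138,202,0),plane(B,253.5,130,0),'top',tri([(A,123.5,127),(B,252,59)]))
s=readout.observe();print(s['t'],s['eef_pos'],R.from_quat(s['tcp_rot']).as_matrix()[:,1],s['force'])
print(shares([.5936,-.1607,.29],s))
E
```

```text
red base [ 0.6226 -0.2564  0.    ] [ 0.6243 -0.2576  0.    ] top (array([ 0.6213, -0.2537,  0.1783]), [np.float64(0.0009484789086870414), np.float64(0.0009484789086869747)])
1.1 [0.4538 0.2954 0.3015] [ 0.0071  1.     -0.0013] [0.2142 0.8118 0.2271]
(array([-0.1907, -0.6068,  0.0164]), np.float64(-0.004504738797330968))
```

Call:
{"op": "arm_command", "data": {"steps": [[[-0.1,-0.3,0.01],0,0.25],[[-0.191,-0.607,0.016],0,0.25],[[-0.191,-0.607,0.016],0,0.25],[[-0.191,-0.607,0.016],0,0.25],[[-0.191,-0.607,0.016],0,0.25],[[-0.191,-0.607,0.016],0,0.25],[[-0.191,-0.607,0.016],0,0.25],[[-0.191,-0.607,0.016],0,0.25],[[-0.191,-0.607,0.016],0,0.25],[[-0.191,-0.607,0.016],0,0.25]]}}

```text
t: 2.1
eef_pos: [0.5934, -0.1591, 0.2886]
tcp_rot: [0.001, 1.0, -0.001, -0.0]
force: [-0.0, 0.7, -0.1]
grip_width: 0.064
```

Call:
{"op": "arm_command", "data": {"steps": [[[0,0,0],0,0.25],[[0,0,0],0,0.25]]}}

```text
t: 2.3
eef_pos: [0.5932, -0.1551, 0.2884]
tcp_rot: [0.0, 1.0, 0.0, -0.0]
force: [-0.6, 0.1, 1.0]
grip_width: 0.0637
```

Run:
```python
from h import *
from plant import readout
np.set_printoptions(precision=4,suppress=True)
s=readout.observe();c=optics.calibration('wrist');im=optics.get_image('wrist')
print(s['t'],s['eef_pos'],R.from_quat(s['tcp_rot']).as_matrix()[:,1],s['grip_width'])
print(shares([.5936,-.1607,.15],s))
for p in([.5937,-.1607,.188],[.5936,-.1607,.172],[.516,-.1556,.2015]):print(proj(c,p))
cv2.imwrite('pics/w1.png',im[:,:,::-1])
```

```text
2.3 [ 0.5932 -0.1551  0.2884] [0.0005 1.     0.0003] 0.06365136270008498
(array([-0.0007, -0.0076,  0.1846]), np.float64(-0.00029127958500044585))
(np.float64(247.79876963931403), np.float64(195.320598285474))
(np.float64(248.14547045948362), np.float64(190.1675353188206))
(np.float64(253.00482074476267), np.float64(108.44246382062325))
```

View pics/w1.png

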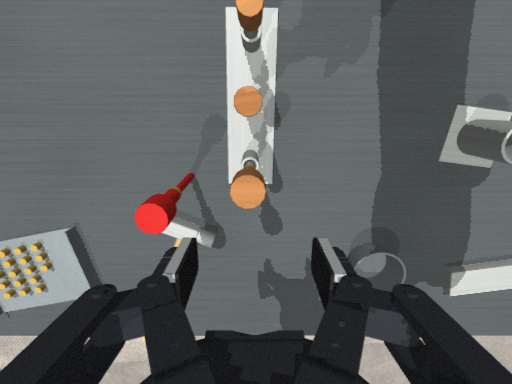

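Wrist view: knob top at (248,191), predicted (248,195), so about 3 mm agreement. The red tool at (155,214) is clear of the left finger. Descending.

Call:
{"op": "arm_command", "data": {"steps": [[[0.001,-0.0076,0.0],0,0.25],[[0.001,-0.0076,0.03],0,0.25],[[0.001,-0.0076,0.06],0,0.25],[[0.001,-0.0076,0.09],0,0.25],[[0.001,-0.0076,0.12],0,0.25],[[0.001,-0.0076,0.145],0,0.25],[[0.001,-0.0076,0.165],0,0.25],[[0.001,-0.0076,0.18],0,0.25],[[0.001,-0.0076,0.184],0,0.25],[[0.001,-0.0076,0.184],0,0.25]]}}

```text
t: 3.35
eef_pos: [0.5927, -0.1606, 0.1511]
tcp_rot: [-0.0, 1.0, 0.0, -0.0]
force: [0.1, -0.2, 0.6]
grip_width: 0.064
```

Call:
{"op": "arm_command", "data": {"steps": [[[0,0,0],0,0.25],[[0,0,0],0,0.4],[[0,0,0],0,0.5],[[0,0,0],0,0.6],[[0,0,0],0,0.7],[[0,0,0],0,0.8],[[0,0,0],0,0.8],[[0,0,0],0,0.8]], "force": 50}}

```text
t: 4.15
eef_pos: [0.5929, -0.1609, 0.1514]
tcp_rot: [-0.0, 1.0, -0.0, 0.0]
force: [0.1, 0.6, 5.4]
grip_width: 0.0328
```

Run:
```python
from h import *
from plant import readout
s=readout.observe();print(s['t'],s['eef_pos'],s['force'],s['grip_width'])
k=lambda im,x,y,w,h:cv2.resize(im[y:y+h,x:x+w,::-1],None,fx=3,fy=3)
cv2.imwrite('pics/g1.png',np.hstack([k(optics.get_image('scene'),110,60,130,160),k(optics.get_image('side'),210,20,130,160)]))
```

```text
4.15 [ 0.59288428 -0.16093954  0.15143786] [0.13757506 0.56437044 5.38606385] 0.032804384026881774
```

View pics/g1.png

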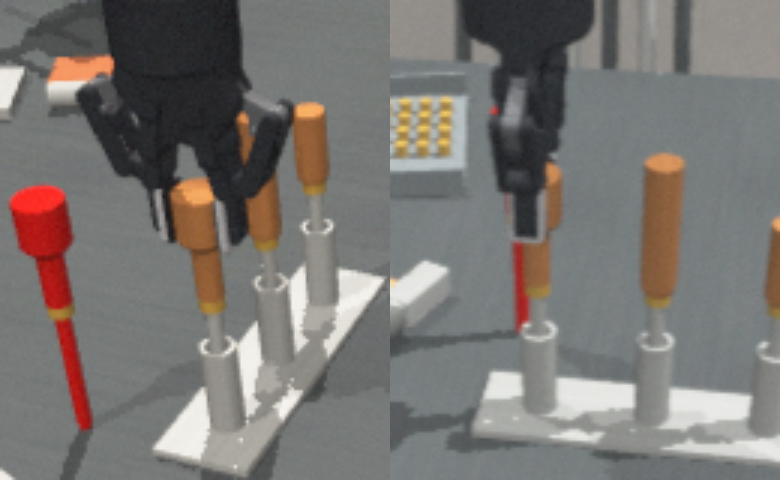

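Grip reads 32.8 mm and the pads are on the knob at (195,215) in the scene crop. The files are untouched. Lifting straight up.

Call:
{"op": "arm_command", "data": {"steps": [[[0,0,-0.01],0,0.8],[[0,0,-0.03],0,0.8],[[0,0,-0.05],0,0.8],[[0,0,-0.07],0,0.8],[[0,0,-0.09],0,0.8],[[0,0,-0.115],0,0.8],[[0,0,-0.14],0,0.8],[[0,0,-0.165],0,0.8],[[0,0,-0.18],0,0.8],[[0,0,-0.18],0,0.8]]}}

```text
t: 5.25
eef_pos: [0.5931, -0.161, 0.288]
tcp_rot: [-0.0, 1.0, -0.0, 0.001]
force: [-0.3, -0.5, -1.8]
grip_width: 0.0328
```

Run:
```python
from h import *
from plant import readout
np.set_printoptions(precision=4,suppress=True)
s=readout.observe();print(s['t'],s['eef_pos'],s['force'],s['grip_width'])
print(shares([.5615,.1828,s['eef_pos'][2]],s))
k=lambda im,x,y,w,h:cv2.resize(im[y:y+h,x:x+w,::-1],None,fx=3,fy=3)
cv2.imwrite('pics/g2.png',np.hstack([k(optics.get_image('scene'),110,20,130,200),k(optics.get_image('side'),210,0,130,200)]))
```

```text
5.25 [ 0.5931 -0.161   0.288 ] [-0.2614 -0.4607 -1.7941] 0.03282718137752847
(array([ 0.0421,  0.4584, -0.0003]), np.float64(7.203465667449845e-05))
```

View pics/g2.png

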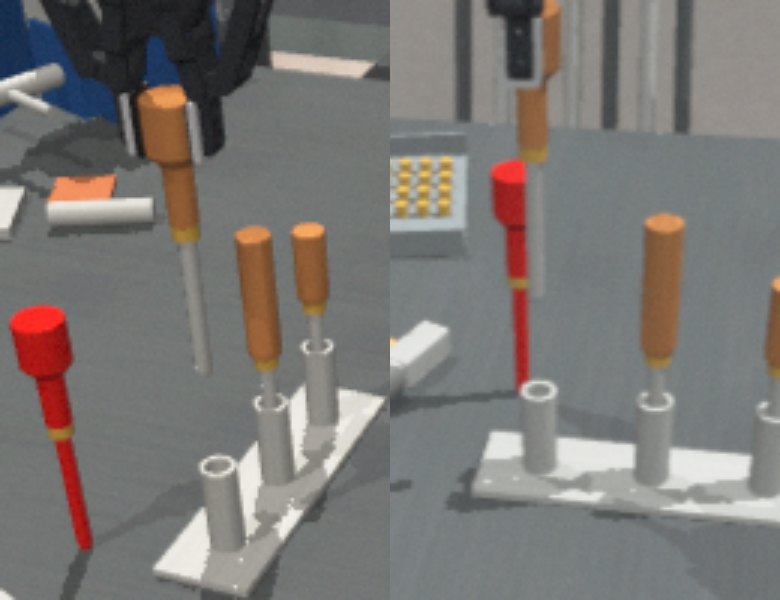

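The scraper hangs clear of its tube, blade tip at scene crop (203,372) and side crop (537,297). I'll triangulate the tip to get its offset from the TCP.

Run:
```python
from h import *
from plant import readout
np.set_printoptions(precision=4,suppress=True)
A=optics.calibration('scene');B=optics.calibration('side');s=readout.observe()
t,e=tri([(A,177.3,143.2),(B,258.7,98.2)]);print('tip',t,e)
f,e=tri([(A,110+186/3-.33,20+235/3-.33),(B,210+143/3-.33,155/3-.33)]);print('ferrule',f,e,'axis',(f-t)/(f-t)[2])
g=s['eef_pos']+[.5615-t[0],.1828-t[1],0];print(g,shares(g,s))
```

```text
tip [ 0.5924 -0.1613  0.1437] [np.float64(0.0008201634947351542), np.float64(0.0008201634947351329)]
ferrule [ 0.5927 -0.1601  0.2385] [np.float64(0.0007010751141381367), np.float64(0.000701075114138121)] axis [0.0038 0.0134 1.    ]
[0.5615 0.1835 0.2858] (array([0.041 , 0.4589, 0.0001]), np.float64(0.00021701846194439384))
```

Call:
{"op": "arm_command", "data": {"steps": [[[0.004,0.03,0],0,0.8],[[0.01,0.08,0],0,0.8],[[0.015,0.14,0],0,0.8],[[0.02,0.2,0],0,0.8],[[0.025,0.26,0],0,0.8],[[0.03,0.32,0],0,0.8],[[0.035,0.37,0],0,0.8],[[0.04,0.41,0],0,0.8],[[0.041,0.44,0],0,0.8],[[0.041,0.459,0],0,0.8]]}}

```text
t: 6.35
eef_pos: [0.561, 0.1853, 0.285]
tcp_rot: [-0.001, 1.0, -0.0, -0.001]
force: [0.6, 0.8, -0.6]
grip_width: 0.0327
```

Call:
{"op": "arm_command", "data": {"steps": [[[0,0,0],0,0.8],[[0,0,0],0,0.8],[[0,0,0],0,0.8]]}}

```text
t: 6.65
eef_pos: [0.562, 0.182, 0.2859]
tcp_rot: [0.001, 1.0, -0.0, -0.0]
force: [0.0, -0.7, -1.0]
grip_width: 0.0327
```

Run:
```python
from h import *
from plant import readout
np.set_printoptions(precision=4,suppress=True)
s=readout.observe();print(s['t'],s['eef_pos'],s['force'],s['grip_width'])
print(shares([.5615,.1835,.151],s))
k=lambda im,x,y,w,h:cv2.resize(im[y:y+h,x:x+w,::-1],None,fx=3,fy=3)
cv2.imwrite('pics/g3.png',np.hstack([k(optics.get_image('scene'),300,60,130,190),k(optics.get_image('side'),175,125,130,190)]))
```

```text
6.65 [0.562  0.182  0.2859] [ 0.0032 -0.7382 -1.0141] 0.03269406313931135
(array([0.0007, 0.0022, 0.1799]), np.float64(-0.0009764612308773662))
```

View pics/g3.png

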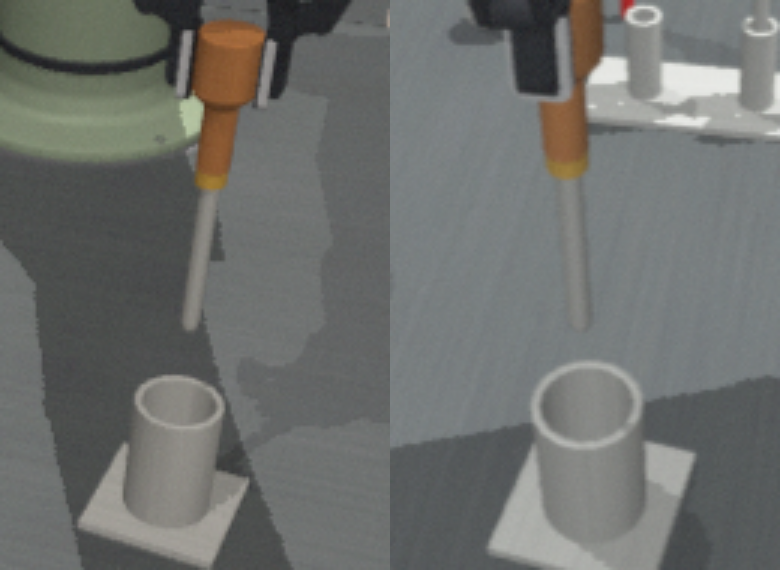

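Run:
```python
from h import *
A=optics.calibration('scene');B=optics.calibration('side')
print(tri([(A,300+190.5/3-.33,60+329/3-.33),(B,175+190/3-.33,125+327/3-.33)]))
print(tri([(A,300+178.5/3-.33,60+403/3-.33),(B,175+197/3-.33,125+405/3-.33)]))
```

```text
(array([0.56218387, 0.18312891, 0.14035684]), [np.float64(0.00021600425535091159), np.float64(0.0002160042553509357)])
(array([0.56167165, 0.18265942, 0.08477273]), [np.float64(0.0003093646368238134), np.float64(0.0003093646368239315)])
```

The tip is within 1 mm of the cup axis, at z about 0.14. Lowering it, slowly at the end.

Call:
{"op": "arm_command", "data": {"steps": [[[0.0005,0,0.02],0,0.8],[[0.0005,0,0.045],0,0.8],[[0.0005,0,0.07],0,0.8],[[0.0005,0,0.095],0,0.8],[[0.0005,0,0.12],0,0.8],[[0.0005,0,0.14],0,0.8],[[0.0005,0,0.155],0,0.8],[[0.0005,0,0.165],0,0.8],[[0.0005,0,0.17],0,0.8],[[0.0005,0,0.172],0,0.8]]}}

```text
t: 7.75
eef_pos: [0.5616, 0.1834, 0.1571]
tcp_rot: [-0.0, 1.0, 0.0, 0.0]
force: [0.4, -0.5, -1.3]
grip_width: 0.0328
```

Call:
{"op": "arm_command", "data": {"steps": [[[0,0,0.002],0,0.8],[[0,0,0.004],0,0.8],[[0,0,0.006],0,0.8],[[0,0,0.006],0,0.8]]}}

```text
t: 8.15
eef_pos: [0.5614, 0.1835, 0.1525]
tcp_rot: [-0.0, 1.0, -0.0, 0.0]
force: [-0.2, 0.2, -0.8]
grip_width: 0.0327
```

Call:
{"op": "arm_command", "data": {"steps": [[[0,0,0.0007],0,0.8],[[0,0,0.0014],0,0.8],[[0,0,0.002],0,0.8],[[0,0,0.002],0,0.8]]}}

```text
t: 8.55
eef_pos: [0.5618, 0.1835, 0.1515]
tcp_rot: [-0.0, 1.0, 0.0, 0.0]
force: [-0.6, -0.3, 5.3]
grip_width: 0.0324
```

Call:
{"op": "arm_command", "data": {"steps": [[[0,0,0.0007],0,0.8],[[0,0,0.0014],0,0.8],[[0,0,0.0014],0,0.8]]}}

```text
t: 8.85
eef_pos: [0.5624, 0.1836, 0.1513]
tcp_rot: [-0.0, 1.0, 0.0, 0.001]
force: [-1.4, -0.6, 15.9]
grip_width: 0.0328
```

The scraper is on the cup floor, with 16 N reaction. I'll relieve the force and open gradually.

Call:
{"op": "arm_command", "data": {"steps": [[[0,0,-0.0015],0,0.8],[[0,0,-0.002],0,0.55],[[0,0,-0.002],0,0.5],[[0,0,-0.002],0,0.45],[[0,0,-0.002],0,0.4],[[0,0,-0.002],0,0.3],[[0,0,-0.002],0,0.2],[[0,0,-0.002],0,0.1],[[0,0,-0.002],0,0],[[0,0,-0.002],0,0]], "force": 20}}

```text
t: 9.85
eef_pos: [0.5614, 0.1834, 0.1515]
tcp_rot: [-0.0, 1.0, -0.0, 0.0]
force: [0.1, -0.6, 0.9]
grip_width: 0.0856
```

Run:
```python
from h import *
from plant import readout
s=readout.observe();print(s['t'],s['eef_pos'],s['force'],s['grip_width'])
k=lambda im,x,y,w,h:cv2.resize(im[y:y+h,x:x+w,::-1],None,fx=3,fy=3)
cv2.imwrite('pics/g4.png',np.hstack([k(optics.get_image('scene'),300,60,130,190),k(optics.get_image('side'),175,125,130,190)]))
```

```text
9.85 [0.56144631 0.18344235 0.15150528] [ 0.0737829  -0.55225768  0.85626334] 0.0855783546405354
```

View pics/g4.png

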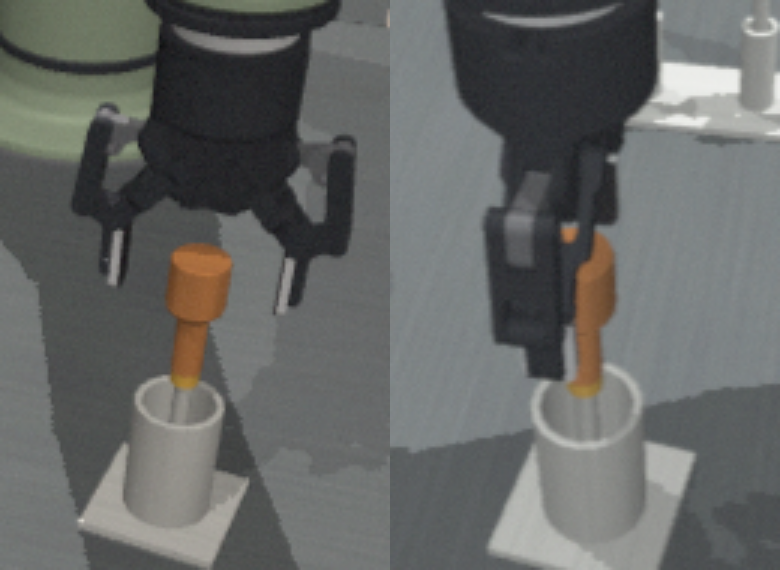

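The scraper stands in the cup, knob at scene crop (200,283), free of both fingers. Retreating straight up.

Call:
{"op": "arm_command", "data": {"steps": [[[0,0,-0.02],0,0],[[0,0,-0.05],0,0],[[0,0,-0.08],0,0],[[0,0,-0.12],0,0],[[0,0,-0.16],0,0],[[0,0,-0.2],0,0],[[0,0,-0.22],0,0],[[0,0,-0.22],0,0],[[0,0,-0.22],0,0],[[0,0,-0.22],0,0]]}}

```text
t: 10.95
eef_pos: [0.5611, 0.1834, 0.3155]
tcp_rot: [-0.0, 1.0, -0.0, -0.001]
force: [0.7, 0.2, -0.3]
grip_width: 0.0853
```

Run:
```python
from h import *
from plant import readout
s=readout.observe();print(s['t'],s['eef_pos'],s['force'],s['grip_width'])
a=optics.get_image('scene')[:,:,::-1];b=optics.get_image('side')[:,:,::-1]
k=lambda im,x,y,w,h:cv2.resize(im[y:y+h,x:x+w],None,fx=2,fy=2)
cv2.imwrite('pics/g5.png',np.vstack([np.hstack([k(a,300,110,130,140),k(b,175,170,130,140)]),np.hstack([k(a,110,80,130,140),k(b,235,50,130,140)])]))
```

```text
10.95 [0.56105775 0.18337582 0.31546623] [ 0.72706157  0.20644344 -0.29473086] 0.08526840279292389
```

View pics/g5.png

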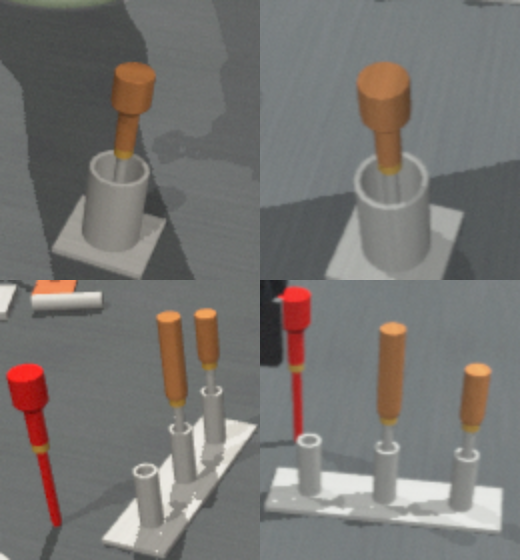

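Run:
```python
from h import *
from plant import order
A=optics.calibration('scene');B=optics.calibration('side')
k,e=tri([(A,366.2,110+89/2),(B,236.8,170+97/2)]);f,e2=tri([(A,300+123.5/2,110+153/2),(B,175+130/2,170+167/2)])
ax=(k-f)/np.linalg.norm(k-f);print(k,f,np.degrees(np.arccos(ax[2])),'low end',k-ax*.166,e,e2)
order.sign_off()
```

```text
[0.56179171 0.18455727 0.17131706] [0.56080022 0.18515779 0.10186137] 0.9561411181463907 low end [0.55942236 0.18599232 0.00534018] [np.float64(0.00025519126478976573), np.float64(0.00025519126478964165)] [np.float64(0.00025866162135146294), np.float64(0.0002586616213515044)]
the job is handed in; nothing more can be done
```

I gripped the scraper by its knob, drew it straight up out of the rack's end tube and lowered it into the pipe cup. I let go only after the floor pushed back at about 16 N. The job was handed in at about 11 s of the 42 s allowed.

- **Scraper:** two-view triangulation after retreating puts its lower end about 4 mm from the cup axis and about 5 mm above the bench. It leans about 1°, and the gripper is open and well above it.
- **Other tools:** both files still stand in their tubes in the last picture and the red look-alike is where it was. I judged these by eye and did not re-measure them.
- **Disagreements:** the wrist camera put the knob about 3 mm nearer the robot than the two fixed cameras did. I aimed between them, and the grip held. No other check failed.

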